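# Clear the pocket-hole bench into the hardware bins

### The arm

A 7-joint arm with a two-finger parallel gripper is mounted at the origin on the work surface. World frame = base frame: x ahead of the robot, y to its left, z up, the work surface at z = 0. Lengths are in mm, angles in rad, forces in N, time in s.
With the tool pointing down it reaches from about 425 to 875 mm from the base axis. Payload 9.9 kg.
Tool frame: the origin (TCP) lies on the centre line of the jaws, within the pads' length; the fingertips stand 14 mm ahead of it and the grasp point (between the pads) lies 5 mm behind it; z points along the fingers, y is the line along which they close (so a half turn about z gives the same grasp; the last joint's range is limited). The gripper opens to 85 mm and grips with 20 to 120 N. Pads are 22 mm wide; open, the fingers measure 114 mm over their backs; the gripper's body (76 mm by 85 mm) begins 54 mm behind the grasp point. The pads swing forward as they close: fully open they stand 13 mm farther back than shut.
Start: joints at [1.091, 0.576, 0.025, 1.437, -0.015, 1.129, -0.057], TCP at [260.249, -622.816, 245.289] pointing down, gripper open.
Joint ranges: [-2.76, 2.76], [-0.34, 2.15], [-1.52, 1.57], [0.19, 2.46], [-1.09, 4.23], [0.17, 1.99], [-2.82, 2.82]. Speed limits (rad/s): [2.22, 2.22, 3.01, 3.01, 3.14, 3.14, 3.14].

### API

Orientations are given as a unit quaternion [x, y, z, w].
In Python, from station import state, viewer, manip gives the robot as it stands.
- The arm moves only by the tool send_rows, never from a script. Its argument "commands" is a list of rows, each an object with "hand": the closure, from 0 (fully open) to 1 (shut); "delta_pos": the shift along the world's x, y, z each as a share of 25 mm, from -1 to 1, a list of three; "dr": the turn, a rotation vector about the world's x, y, z each as a share of 0.12 rad, from -1 to 1, a list of three. A call has 1 to 8 rows; each row shifts and turns the commanded pose from where the row before left it; what a row does not reach is not made up. A row lasts 1/10 s, in which the tool goes at most 50 mm and 8.59 degrees, less where a joint would pass 70% of its speed; a pose out of reach is approached as far as the arm can. A call with a number of a shift or a turn outside -1 to 1 is refused whole. A call with a gripper value outside its range is refused whole. The fingers move at their own pace and stop on an object; "force" is the grip in N (left out, the last holds). Time passes only in rows, so rows that do not move let the fingers close. It gives the time, the measured TCP pose, the force, the opening and the grip force at its end, in the units of the state.
- state(): the state, without advancing time (a new reading comes with each control period).
- viewer.capture(name): name is "scene" or "top"; returns a dict with "color" (480x640x3 uint8, blue, green, red), "fx", "fy", "cx", "cy" (pixels), "cam_to_world" (4x4, takes a point from camera to world coordinates). Camera axes: x right, y up, looking along -z (the intrinsics and any distortion apply to the point x, -y, -z); pixel columns grow to the right and rows downward; lengths in mm; the calibration is good to about 2 mm. A picture is of the moment at which its call begins. There is no depth.
- manip.finish_job(): hands the job in; it is judged then, once.
The state is a dict: "time": time; "qpos": joint angles; "dq": joint speeds; "tau": joint torques, N m; "ee_pos": TCP position; "eef_rot": TCP orientation; "ft_force": force on the tool from outside, world axes, zero at the start; "torque": the same for the moment, N m; "width": finger opening in mm; "grip_force": force on a finger pad.
Only numpy, scipy, OpenCV 4.12 (cv2) and the standard library are available. Lean on these libraries where they do the work, as an engineer would, in place of code of your own. Each camera call takes 0.05 s, during which the arm holds its last target. There are 200 camera calls.

### The job

Clear the loose hardware off the bench into the organiser bins: the two aluminium stop blocks go in the blue bin, the two black clamp knobs in the red bin and the green hole saw in the yellow bin. Set each one flat on the bin floor the same way up as it lies now, none on top of or leaning on another or on a wall, and do not knock over the glue bottle.

Things in the scene. Friction and masses are not known exactly. Their poses are not given: they have to be found in the camera images.
- stop_a: One of two identical: stop block: a sawn length of bare aluminium T-slot extrusion, 60 mm long, 30 x 30 mm section, lying on one side, about 90 g. Origin: centre of its underside. x: along its 60 mm length, z: up.
- stop_b: The other: stop block: a sawn length of bare aluminium T-slot extrusion, 60 mm long, 30 x 30 mm section, lying on one side, about 90 g. Origin: centre of its underside. x: along its 60 mm length, z: up.
- knob_a: One of two identical: black plastic five-lobed clamp knob lying on its face with its steel stud pointing straight up, about 70 g: head 40 mm across and 20 mm thick, then a hub 20 mm across up to 26 mm, then the 10 mm stud up to 62 mm above the bench. Origin: centre of its underside. z: up the stud.
- knob_b: The other: black plastic five-lobed clamp knob lying on its face with its steel stud pointing straight up, about 70 g: head 40 mm across and 20 mm thick, then a hub 20 mm across up to 26 mm, then the 10 mm stud up to 62 mm above the bench. Origin: centre of its underside. z: up the stud.
- holesaw: Hole saw standing on its teeth, about 130 g: green cup 38 mm across and 40 mm high with a steel toothed rim at the bench, a dark hex nut (19 mm) up to 50 mm, then a steel arbor shank 10 mm thick pointing straight up to 84 mm above the bench. Origin: centre of its underside. z: up the shank.
- bin_red: Red open drawer-organiser bin, 120 x 166 mm outside and 42 mm high, walls 3 mm, floor 4 mm thick, inside 114 x 160 mm; it does not move. Origin: centre of its underside, on the bench. x: along the short side (about away from the robot), y: along the long side, z: up.
- bin_blue: Blue open drawer-organiser bin, 120 x 166 mm outside and 42 mm high, walls 3 mm, floor 4 mm thick, inside 114 x 160 mm; it does not move. Origin: centre of its underside, on the bench. x: along the short side (about away from the robot), y: along the long side, z: up.
- bin_yellow: Yellow open drawer-organiser bin, 120 x 166 mm outside and 42 mm high, walls 3 mm, floor 4 mm thick, inside 114 x 160 mm; it does not move. Origin: centre of its underside, on the bench. x: along the short side (about away from the robot), y: along the long side, z: up.
- glue: Wood-glue bottle standing on the bench near its left-hand side, 56 mm across, 165 mm tall, yellowish with an orange cap; not to be knocked over. Origin: centre of its underside. z: up. Other clutter near the things (hex key, pencil, wood offcut, square, tape measure, clamp) is under 40 mm high.

How it is judged (in metres and radians):
At the end, for the whole second after the job is handed in: Stop blocks in the blue bin, knobs in the red, hole saw in the yellow: each origin within 50 mm (short side) and 70 mm (long side) of the bin's centre, its underside under 12 mm above the bin's (so on its floor), upright within 0.2 rad, at rest (x of stop_a in the frame of bin_blue between -0.05 and 0.05 m and y of stop_a in the frame of bin_blue between -0.07 and 0.07 m and z of stop_a in the frame of bin_blue between -0.005 and 0.012 m and angle between each of stop_a, stop_b, knob_a, knob_b, holesaw's own z axis and vertical below 0.2 rad and linear speed of each of stop_a, stop_b, knob_a, knob_b, holesaw below 0.02 m/s and angular speed of each of stop_a, stop_b, knob_a, knob_b, holesaw below 0.2 rad/s and x of stop_b in the frame of bin_blue between -0.05 and 0.05 m and y of stop_b in the frame of bin_blue between -0.07 and 0.07 m and z of stop_b in the frame of bin_blue between -0.005 and 0.012 m and x of knob_a in the frame of bin_red between -0.05 and 0.05 m and y of knob_a in the frame of bin_red between -0.07 and 0.07 m and z of knob_a in the frame of bin_red between -0.005 and 0.012 m and x of knob_b in the frame of bin_red between -0.05 and 0.05 m and y of knob_b in the frame of bin_red between -0.07 and 0.07 m and z of knob_b in the frame of bin_red between -0.005 and 0.012 m and x of holesaw in the frame of bin_yellow between -0.05 and 0.05 m and y of holesaw in the frame of bin_yellow between -0.07 and 0.07 m and z of holesaw in the frame of bin_yellow between -0.005 and 0.012 m); the robot touches nothing.
It fails at once if the glue bottle is knocked over (angle between glue's own z axis and vertical above 0.4 rad).
It also fails if it takes over 128 s, if anything falls off the work surface, if the arm or the gripper's body presses on something with over 40 N, if the wrist force passes 120 N, or if a joint passes its speed limit or range.

## Working session

There is one attempt and no reset: what is moved stays moved. The work goes in short steps, Python scripts to look and compute and a tool call to move; the robot and the scene stay as the last step left them, time stands still between calls to the robot, and variables do not carry over. Pictures are saved under pics/ and viewed, at most 14 in all, crops included, and the job is handed in when it is done.

Besides the shell and the picture viewer there is one more tool, called after ">>>" by a JSON object that holds its "api" and its "payload". send_rows: Moves the arm, as the interface text tells. Shift numbers are shares of 25 mm and turn numbers shares of 0.12 rad, none past 1 either way. Its arguments: {"type":"object","properties":{"commands":{"type":"array","items":{"type":"object","properties":{"hand":{"type":"number"},"delta_pos":{"type":"array","items":{"type":"number"}},"dr":{"type":"array","items":{"type":"number"}}}}},"force":{"type":"number"}},"required":["commands"]}

```bash
mkdir -p pics; ls; python3 - <<'E'
from station import state, viewer, manip
import cv2,json,numpy as np
for n in("top","scene"):
    c=viewer.capture(n); cv2.imwrite(f"pics/{n}0.png",c["color"]); print(n,{k:(v if k!="cam_to_world" else np.round(v,3).tolist()) for k,v in c.items() if k!="color"})
print(state())
E
```

```text
pics
top {'fx': 481.44508323529976, 'fy': 481.44508323529976, 'cx': 324.49105740728345, 'cy': 243.67277752618713, 'cam_to_world': [[-0.006, 0.992, -0.128, 392.412], [-1.0, -0.008, -0.015, 81.266], [-0.016, 0.128, 0.992, 1044.948], [0.0, 0.0, 0.0, 1.0]]}
scene {'fx': 462.9726528928127, 'fy': 462.9726528928127, 'cx': 321.6786136291553, 'cy': 230.50838437040815, 'cam_to_world': [[0.683, -0.624, 0.381, 884.552], [0.731, 0.585, -0.351, -221.885], [-0.004, 0.518, 0.855, 786.568], [0.0, 0.0, 0.0, 1.0]]}
{'time': 0.1, 'qpos': array([ 1.09121791,  0.57643613,  0.02482193,  1.43780992, -0.01498103,
        1.1290189 , -0.05646814]), 'dq': array([-0.00119934, -0.00140825,  0.00065633, -0.00218473, -0.00096976,
        0.00133245,  0.0002822 ]), 'tau': array([ 5.79708882e-03, -7.67300463e+01,  2.25767747e+00, -2.86606121e+01,
        1.58398063e-02,  8.65035458e-03,  8.46424200e-05]), 'ee_pos': array([ 260.09800749, -622.45896762,  244.54128944]), 'eef_rot': array([ 9.80474231e-01,  1.96646202e-01, -1.84755344e-04, -7.20735137e-04]), 'ft_force': array([-0.26498105,  0.1774563 , -0.6255488 ]), 'torque': array([-0.03074582, -0.04475691,  0.03184317]), 'grip_force': 0.0, 'width': 85.5792120978535}
```

View pics/top0.png

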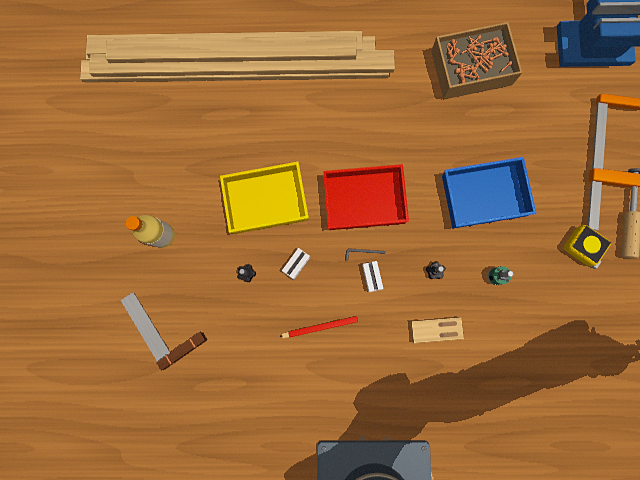

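View pics/scene0.png

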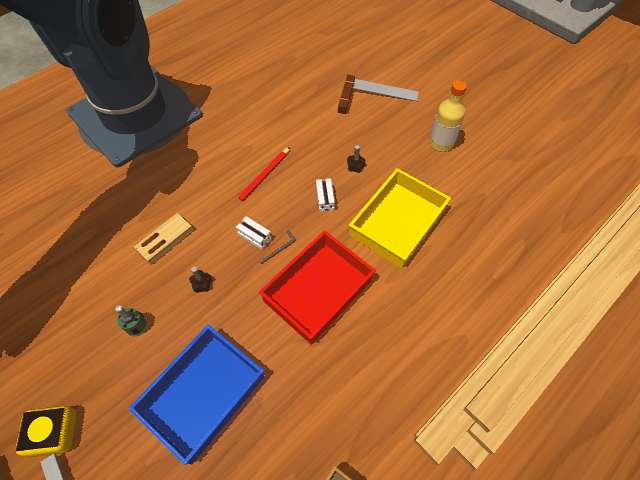

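Top view: the yellow bin is at about (264,198), red (365,197), blue (488,192). Knobs are at (246,273) and (435,270), the blocks at (295,264) and (372,276), the hole saw at (500,275) and the glue at (150,232). I'll zoom in to measure.

```bash
python3 - <<'E'
import cv2
a=cv2.imread("pics/top0.png")
cv2.imwrite("pics/c1.png",cv2.resize(a[235:300,225:385],None,fx=5,fy=5,interpolation=cv2.INTER_CUBIC))
b=a[235:300,380:540]
import numpy as np
s=cv2.imread("pics/scene0.png")
cv2.imwrite("pics/c2.png",np.vstack([cv2.resize(x,None,fx=5,fy=5,interpolation=cv2.INTER_CUBIC)[:300] for x in(a[235:300,225:385],a[235:300,380:540])]))
cv2.imwrite("pics/c3.png",cv2.resize(s[140:345,105:375],None,fx=2.9,fy=2.9,interpolation=cv2.INTER_CUBIC))
E
```

```text
(no output)
```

View pics/c2.png

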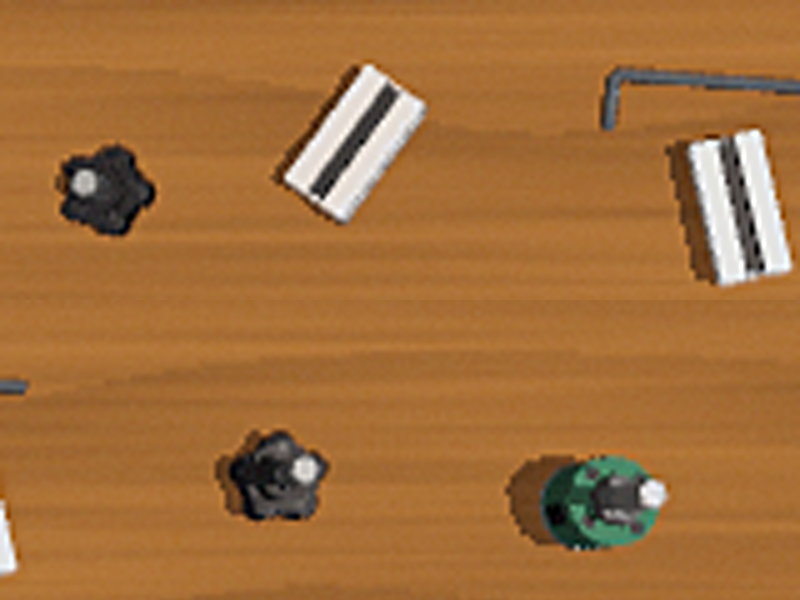

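View pics/c3.png

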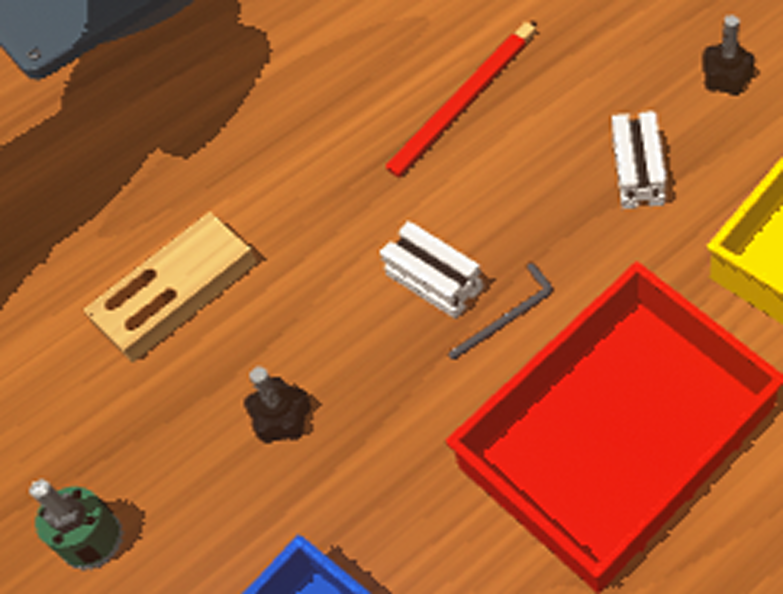

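Zoomed crops: in the top view the stud tips are at about (241.4,270.9) and (440.8,268.2), and the shank tip is at (510,273). The block tops are centred at (295.6,263.2) and (372.6,275.8). Next I'll convert pixels to world positions in both cameras.

```bash
cat >h.py <<'E'
import numpy as np,cv2
from station import state,viewer,manip
np.set_printoptions(precision=1,suppress=True)
def w(c,uv,z):
    uv=np.atleast_2d(np.array(uv,float)); T=c["cam_to_world"]
    d=np.c_[(uv[:,0]-c["cx"])/c["fx"],-(uv[:,1]-c["cy"])/c["fy"],-np.ones(len(uv))]@T[:3,:3].T
    return (T[:3,3]+d*((z-T[2,3])/d[:,2])[:,None])[:,:2]
def bins(c,z=42):
    h=cv2.cvtColor(c["color"],cv2.COLOR_BGR2HSV);o={}
    for n,lo,hi in(("yellow",24,34),("red",-4,4),("blue",105,120)):
        H=h[...,0].astype(int);H=np.where(H>150,H-180,H)
        m=((H>=lo)&(H<=hi)&(h[...,1]>200)).astype(np.uint8)
        cs=max(cv2.findContours(m,cv2.RETR_EXTERNAL,cv2.CHAIN_APPROX_NONE)[0],key=cv2.contourArea)
        o[n]=cv2.convexHull(cs)[:,0]
    return o
E
python3 - <<'E'
from h import *
t=viewer.capture("top");s=viewer.capture("scene")
f=lambda P,ox,oy,k:(np.array(P)+.5)/k-.5+[ox,oy]
A=lambda P:f(P,225,235,5)
B=lambda P:f(P,380,235,5)
S=lambda P:f(P,105,140,2.9)
for n,a,b in(("A",A([(370,66),(426,104),(344,222),(284,182)]),S([(612,115),(655,112),(665,190),(622,193)])),("B",A([(690,142),(758,130),(790,268),(722,285)]),S([(408,224),(482,272),(460,302),(382,250)]))):
    for c,p in((t,a),(s,b)):
        q=w(c,p,30);print(n,q.tolist(),"mean",q.mean(0))
for n,a,b,z in(("ka",A([(84,182)]),S([(730,20)]),62),("kb",B([(306,168)]),S([(259,374)]),62),("hs",B([(652,192)]),S([(41,488)]),84)):
    print(n,w(t,a,z),w(s,b,z))
print("heads z20",w(t,A([(107,190)]),20),w(t,B([(278,178)]),20),"cup z40",w(t,B([(607,200)]),40))
for n,h in bins(t).items():
    q=w(t,h,42).astype(np.float32);r=cv2.minAreaRect(q);print(n,r)
# scene/top offset check via bins
for n,h in bins(s).items():
    r=cv2.minAreaRect(w(s,h,42).astype(np.float32));print(n,r)
print("glue base",w(t,[(163,238)],20), "cap",w(t,[(133,223)],165))
E
```

```text
A [[514.9082334485433, 151.49907775168117], [498.4933847744862, 127.71490711153375], [448.749842357329, 162.40759708693096], [465.80963706051244, 187.83569877014895]] mean [482.  157.4]
A [[449.54300156411216, 163.47130908866285], [468.4107370087349, 187.43254332543762], [521.3675878845895, 146.3946973671604], [503.1206049420153, 123.35639278469915]] mean [485.6 155.2]
B [[481.5150911522396, 16.156239702326516], [486.3910172710324, -12.624491627597976], [428.2111773194952, -24.882884624700324], [421.29621281052454, 3.7215386933137466]] mean [454.4  -4.4]
B [[423.1927620210945, 1.5233492835227196], [486.0940672080846, 13.709298545829313], [493.7626121983578, -11.20481046458221], [427.5857804453052, -23.798231503607298]] mean [457.7  -4.9]
ka [[464.1 266.6]] [[463.2 265.3]]
kb [[ 466.9 -140.8]] [[ 466.1 -140. ]]
hs [[ 454.7 -272.3]] [[ 454.3 -271.9]]
heads z20 [[463.6 264.6]] [[ 465.9 -138.3]] cup z40 [[ 454.4 -269.8]]
yellow ((621.6748657226562, 225.33877563476562), (131.44219970703125, 171.83921813964844), 9.942522048950195)
red ((621.2699584960938, 8.7138671875), (129.53135681152344, 170.80101013183594), 4.589851379394531)
blue ((633.34765625, -257.30035400390625), (116.78199768066406, 164.09954833984375), 9.121759414672852)
yellow ((624.207763671875, 224.690185546875), (125.30517578125, 171.59886169433594), 10.041259765625)
red ((627.7133178710938, 5.4835662841796875), (132.73199462890625, 176.56082153320312), 4.465647220611572)
blue ((636.2608032226562, -247.37921142578125), (57.914329528808594, 46.76750183105469), 37.77313995361328)
glue base [[539.7 445.6]] cap [[547.6 451.4]]
```

>>> {"api": "send_rows", "payload": {"commands": [{"hand":0.3,"delta_pos":[0.56,1,0],"dr":[0,0,-0.15]},{"hand":0.3,"delta_pos":[0.56,1,0],"dr":[0,0,-0.15]},{"hand":0.3,"delta_pos":[0.56,1,0],"dr":[0,0,-0.15]},{"hand":0.3,"delta_pos":[0.56,1,0],"dr":[0,0,-0.15]},{"hand":0.3,"delta_pos":[0.56,1,0],"dr":[0,0,-0.15]},{"hand":0.3,"delta_pos":[0.56,1,0],"dr":[0,0,-0.15]},{"hand":0.3,"delta_pos":[0.56,1,0],"dr":[0,0,-0.15]},{"hand":0.3,"delta_pos":[0.56,1,0],"dr":[0,0,-0.15]}], "force": 40}}

```text
time: 1.0
ee_pos: [372.7, -421.7, 245.2]
eef_rot: [0.992, 0.125, -0.0, -0.0]
ft_force: [0.4, -0.7, -0.1]
width: 59.8
grip_force: 0.0
```

>>> {"api": "send_rows", "payload": {"commands": [{"hand":0.3,"delta_pos":[0.56,1,0],"dr":[0,0,-0.15]},{"hand":0.3,"delta_pos":[0.56,1,0],"dr":[0,0,-0.15]},{"hand":0.3,"delta_pos":[0.56,1,0],"dr":[0,0,-0.15]},{"hand":0.3,"delta_pos":[0.56,1,0],"dr":[0,0,-0.15]},{"hand":0.3,"delta_pos":[0.56,1,0],"dr":[0,0,-0.15]},{"hand":0.3,"delta_pos":[0.56,1,0],"dr":[0,0,-0.15]},{"hand":0.3,"delta_pos":[0,0,0],"dr":[0,0,0]}]}}

```text
time: 1.7
ee_pos: [458.5, -268.7, 245.2]
eef_rot: [0.997, 0.075, 0.001, -0.001]
ft_force: [1.1, -0.4, -0.1]
width: 59.9
grip_force: 0.0
```

```bash
python3 - <<'E'
from h import *
s=state();print(s)
c=viewer.capture("top");cv2.imwrite("pics/t1.png",c["color"])
E
```

```text
{'time': 1.7, 'qpos': array([ 0.4,  0.4,  0. ,  1.8, -0. ,  1. , -1. ]), 'dq': array([ 0. ,  0. ,  0. , -0. ,  0. ,  0. ,  0.1]), 'tau': array([ -0.4, -57.5,   1.5, -25.8,   0. ,   0. ,  -1.1]), 'ee_pos': array([ 458.5, -268.7,  245.2]), 'eef_rot': array([ 1. ,  0.1,  0. , -0. ]), 'ft_force': array([ 1.1, -0.4, -0.1]), 'torque': array([-0., -0.,  0.]), 'grip_force': 0.0, 'width': 59.8603781873777}
```

>>> {"api": "send_rows", "payload": {"commands": [{"hand":0.5,"delta_pos":[-0.16,-0.14,-0.4],"dr":[0,0,0]},{"hand":0.5,"delta_pos":[0,0,-1],"dr":[0,0,0]},{"hand":0.5,"delta_pos":[0,0,-1],"dr":[0,0,0]},{"hand":0.5,"delta_pos":[0,0,-1],"dr":[0,0,0]},{"hand":0.5,"delta_pos":[0,0,-1],"dr":[0,0,0]},{"hand":0.5,"delta_pos":[0,0,-1],"dr":[0,0,0]},{"hand":0.5,"delta_pos":[0,0,-1],"dr":[0,0,0]},{"hand":0.5,"delta_pos":[0,0,-0.5],"dr":[0,0,0]}]}}

```text
time: 2.55
ee_pos: [450.0, -277.3, 70.5]
eef_rot: [0.997, 0.071, -0.002, -0.0]
ft_force: [0.3, 0.1, 0.2]
width: 42.6
grip_force: 0.0
```

>>> {"api": "send_rows", "payload": {"commands": [{"hand":0.5,"delta_pos":[0,0,0],"dr":[0,0,0]},{"hand":1,"delta_pos":[0,0,0],"dr":[0,0,0]},{"hand":1,"delta_pos":[0,0,0],"dr":[0,0,0]},{"hand":1,"delta_pos":[0,0,0],"dr":[0,0,0]},{"hand":1,"delta_pos":[0,0,0],"dr":[0,0,0]},{"hand":1,"delta_pos":[0,0,0],"dr":[0,0,0]}]}}

```text
time: 3.15
ee_pos: [452.5, -276.4, 73.3]
eef_rot: [0.997, 0.072, 0.0, 0.0]
ft_force: [-0.9, 0.3, 2.0]
width: 8.5
grip_force: 39.1
```

>>> {"api": "send_rows", "payload": {"commands": [{"hand":1,"delta_pos":[0,0,0.4],"dr":[0,0,0]},{"hand":1,"delta_pos":[0,0,1],"dr":[0,0,0]},{"hand":1,"delta_pos":[0,0,1],"dr":[0,0,0]},{"hand":1,"delta_pos":[0,0,1],"dr":[0,0,0]},{"hand":1,"delta_pos":[0,0,0],"dr":[0,0,0]},{"hand":1,"delta_pos":[0,0,0],"dr":[0,0,0]}], "force": 60}}

```text
time: 3.75
ee_pos: [452.4, -276.3, 158.4]
eef_rot: [0.997, 0.072, 0.001, 0.0]
ft_force: [-1.0, -0.5, -1.5]
width: 8.1
grip_force: 58.6
```

```bash
python3 - <<'E'
from h import *
s=state();print(s["ee_pos"],s["width"],s["ft_force"])
a=viewer.capture("top")["color"];b=viewer.capture("scene")["color"]
cv2.imwrite("pics/l1.png",np.hstack([cv2.resize(a[220:330,410:580],(400,260)),cv2.resize(b[200:400,40:300],(400,308))[:260]]))
E
```

```text
[ 452.4 -276.3  158.4] 8.05384048928403 [-1.  -0.5 -1.5]
```

View pics/l1.png

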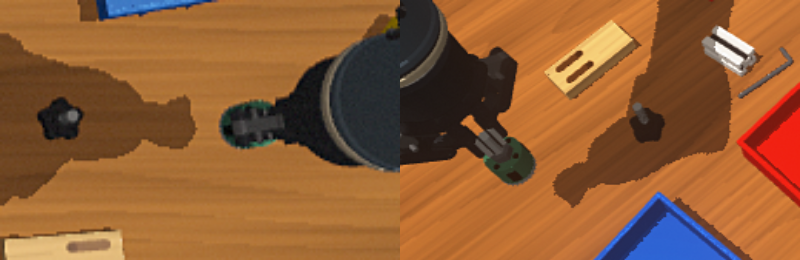

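The hole saw is held upright and clear of the bench. Next: the yellow bin.

>>> {"api": "send_rows", "payload": {"commands": [{"hand":1,"delta_pos":[0.16,0.48,0],"dr":[0,0,0]},{"hand":1,"delta_pos":[0.33,0.96,0],"dr":[0,0,0]},{"hand":1,"delta_pos":[0.33,0.96,0],"dr":[0,0,0]},{"hand":1,"delta_pos":[0.33,0.96,0],"dr":[0,0,0]},{"hand":1,"delta_pos":[0.33,0.96,0],"dr":[0,0,0]},{"hand":1,"delta_pos":[0.33,0.96,0],"dr":[0,0,0]},{"hand":1,"delta_pos":[0.33,0.96,0],"dr":[0,0,0]},{"hand":1,"delta_pos":[0.33,0.96,0],"dr":[0,0,0]}]}}

```text
time: 4.65
ee_pos: [513.8, -94.1, 157.0]
eef_rot: [0.997, 0.072, -0.001, -0.0]
ft_force: [0.5, -0.4, -0.6]
width: 7.8
grip_force: 58.6
```

>>> {"api": "send_rows", "payload": {"commands": [{"hand":1,"delta_pos":[0.33,0.96,0],"dr":[0,0,0]},{"hand":1,"delta_pos":[0.33,0.96,0],"dr":[0,0,0]},{"hand":1,"delta_pos":[0.33,0.96,0],"dr":[0,0,0]},{"hand":1,"delta_pos":[0.33,0.96,0],"dr":[0,0,0]},{"hand":1,"delta_pos":[0.33,0.96,0],"dr":[0,0,0]},{"hand":1,"delta_pos":[0.33,0.96,0],"dr":[0,0,0]},{"hand":1,"delta_pos":[0.33,0.96,0],"dr":[0,0,0]},{"hand":1,"delta_pos":[0.33,0.96,0],"dr":[0,0,0]}]}}

```text
time: 5.45
ee_pos: [579.4, 97.8, 156.8]
eef_rot: [0.997, 0.072, -0.001, -0.0]
ft_force: [0.8, -0.3, -2.7]
width: 7.7
grip_force: 58.6
```

>>> {"api": "send_rows", "payload": {"commands": [{"hand":1,"delta_pos":[0.33,0.96,0],"dr":[0,0,0]},{"hand":1,"delta_pos":[0.33,0.96,0],"dr":[0,0,0]},{"hand":1,"delta_pos":[0.33,0.96,0],"dr":[0,0,0]},{"hand":1,"delta_pos":[0.33,0.96,0],"dr":[0,0,0]},{"hand":1,"delta_pos":[0.33,0.96,0],"dr":[0,0,0]},{"hand":1,"delta_pos":[0.16,0.48,0],"dr":[0,0,0]},{"hand":1,"delta_pos":[0,0,0],"dr":[0,0,0]},{"hand":1,"delta_pos":[0,0,0],"dr":[0,0,0]}]}}

```text
time: 6.25
ee_pos: [624.7, 226.7, 157.1]
eef_rot: [0.997, 0.072, -0.001, 0.001]
ft_force: [-0.5, -0.9, -1.3]
width: 7.8
grip_force: 58.6
```

```bash
python3 - <<'E'
from h import *
s=state();print(s["ee_pos"],s["width"],s["ft_force"],s["qpos"])
a=viewer.capture("top")["color"];b=viewer.capture("scene")["color"]
cv2.imwrite("pics/l2.png",np.hstack([cv2.resize(a[150:280,200:400],(400,260)),cv2.resize(b[60:280,280:540],(400,338))[:260]]))
E
```

```text
[624.7 226.7 157.1] 7.751729536836839 [-0.5 -0.9 -1.3] [-0.4  0.6  0.   1.6 -0.   0.9 -1.8]
```

View pics/l2.png

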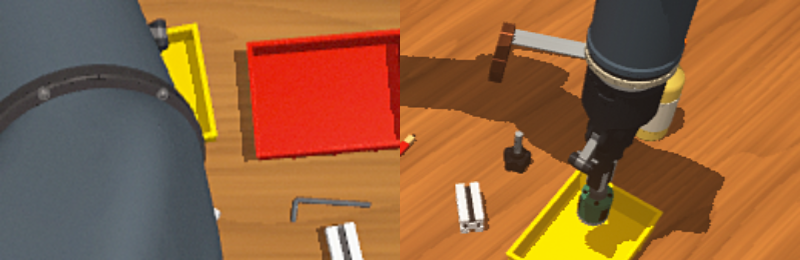

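The hole saw hangs over the yellow bin, about central. Lowering it now.

>>> {"api": "send_rows", "payload": {"commands": [{"hand":1,"delta_pos":[0,0,-0.6],"dr":[0,0,0]},{"hand":1,"delta_pos":[0,0,-1],"dr":[0,0,0]},{"hand":1,"delta_pos":[0,0,-0.8],"dr":[0,0,0]},{"hand":1,"delta_pos":[0,0,-0.5],"dr":[0,0,0]},{"hand":1,"delta_pos":[0,0,-0.2],"dr":[0,0,0]},{"hand":1,"delta_pos":[0,0,-0.1],"dr":[0,0,0]},{"hand":1,"delta_pos":[0,0,0],"dr":[0,0,0]}]}}

```text
time: 7.05
ee_pos: [625.6, 227.6, 78.3]
eef_rot: [0.997, 0.072, 0.0, -0.0]
ft_force: [-0.1, -1.0, -1.8]
width: 7.7
grip_force: 58.6
```

>>> {"api": "send_rows", "payload": {"commands": [{"hand":1,"delta_pos":[0,0,-0.05],"dr":[0,0,0]},{"hand":1,"delta_pos":[0,0,0],"dr":[0,0,0]}]}}

```text
time: 7.25
ee_pos: [625.5, 227.8, 77.1]
eef_rot: [0.997, 0.072, 0.0, -0.0]
ft_force: [-0.1, -0.7, -1.6]
width: 7.8
grip_force: 58.6
```

>>> {"api": "send_rows", "payload": {"commands": [{"hand":0.75,"delta_pos":[0,0,0],"dr":[0,0,0]},{"hand":0.5,"delta_pos":[0,0,0],"dr":[0,0,0]},{"hand":0.5,"delta_pos":[0,0,0],"dr":[0,0,0]},{"hand":0.5,"delta_pos":[0,0,0.2],"dr":[0,0,0]},{"hand":0.5,"delta_pos":[0,0,0.8],"dr":[0,0,0]},{"hand":0.5,"delta_pos":[0,0,1],"dr":[0,0,0]},{"hand":0.5,"delta_pos":[0,0,1],"dr":[0,0,0]},{"hand":0.5,"delta_pos":[0,0,0],"dr":[0,0,0]}]}}

```text
time: 8.05
ee_pos: [627.2, 228.3, 155.7]
eef_rot: [0.997, 0.072, 0.003, -0.001]
ft_force: [1.0, 0.3, 0.1]
width: 43.1
grip_force: 0.0
```

```bash
python3 - <<'E'
from h import *
s=state();print(s["ee_pos"],s["width"],s["ft_force"])
b=viewer.capture("scene")["color"]
cv2.imwrite("pics/l3.png",cv2.resize(b[60:280,280:540],(520,440)))
E
```

```text
[627.2 228.3 155.7] 43.08229610028117 [1.  0.3 0.1]
```

View pics/l3.png

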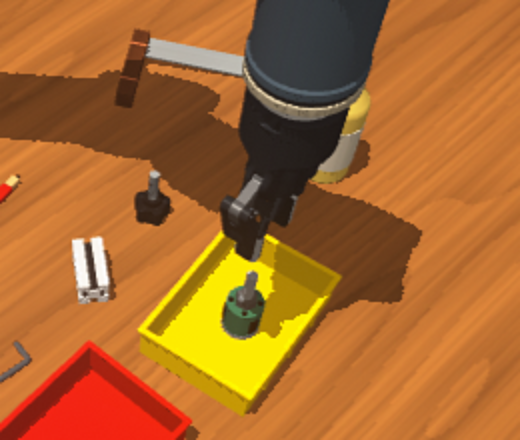

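The hole saw stands upright in the middle of the yellow bin. On to knob A.

>>> {"api": "send_rows", "payload": {"commands": [{"hand":0.5,"delta_pos":[-0.92,0.22,0],"dr":[0,0,0]},{"hand":0.5,"delta_pos":[-0.92,0.22,0],"dr":[0,0,0]},{"hand":0.5,"delta_pos":[-0.92,0.22,0],"dr":[0,0,0]},{"hand":0.5,"delta_pos":[-0.92,0.22,0],"dr":[0,0,0]},{"hand":0.5,"delta_pos":[-0.92,0.22,0],"dr":[0,0,0]},{"hand":0.5,"delta_pos":[-0.92,0.22,0],"dr":[0,0,0]},{"hand":0.5,"delta_pos":[-0.92,0.22,0],"dr":[0,0,0]},{"hand":0.5,"delta_pos":[0,0,0],"dr":[0,0,0]}]}}

```text
time: 8.9
ee_pos: [460.7, 267.0, 150.9]
eef_rot: [0.997, 0.073, -0.002, 0.0]
ft_force: [-0.4, 0.4, -0.1]
width: 43.2
grip_force: 0.0
```

>>> {"api": "send_rows", "payload": {"commands": [{"hand":0.5,"delta_pos":[0,0,-0.5],"dr":[0,0,0]},{"hand":0.5,"delta_pos":[0,0,-1],"dr":[0,0,0]},{"hand":0.5,"delta_pos":[0,0,-1],"dr":[0,0,0]},{"hand":0.5,"delta_pos":[0,0,-1],"dr":[0,0,0]},{"hand":0.5,"delta_pos":[0,0,-0.5],"dr":[0,0,0]},{"hand":0.5,"delta_pos":[0,0,-0.14],"dr":[0,0,0]},{"hand":0.5,"delta_pos":[0,0,0],"dr":[0,0,0]}]}}

```text
time: 9.6
ee_pos: [464.4, 266.0, 47.9]
eef_rot: [0.997, 0.072, -0.0, 0.0]
ft_force: [-0.9, 0.2, 0.4]
width: 42.6
grip_force: 0.0
```

>>> {"api": "send_rows", "payload": {"commands": [{"hand":1,"delta_pos":[0,0,0],"dr":[0,0,0]},{"hand":1,"delta_pos":[0,0,0],"dr":[0,0,0]},{"hand":1,"delta_pos":[0,0,0],"dr":[0,0,0]},{"hand":1,"delta_pos":[0,0,0],"dr":[0,0,0]},{"hand":1,"delta_pos":[0,0,0],"dr":[0,0,0]}]}}

```text
time: 10.1
ee_pos: [464.8, 266.5, 48.9]
eef_rot: [0.997, 0.072, 0.001, -0.0]
ft_force: [-0.4, 0.8, 7.8]
width: 7.9
grip_force: 58.9
```

>>> {"api": "send_rows", "payload": {"commands": [{"hand":1,"delta_pos":[0,0,0.5],"dr":[0,0,0]},{"hand":1,"delta_pos":[0,0,1],"dr":[0,0,0]},{"hand":1,"delta_pos":[0,0,1],"dr":[0,0,0]},{"hand":1,"delta_pos":[0,0,0.5],"dr":[0,0,0]},{"hand":1,"delta_pos":[0.3,-0.4,0],"dr":[0,0,0]},{"hand":1,"delta_pos":[0.6,-0.9,0],"dr":[0,0,0]},{"hand":1,"delta_pos":[0.6,-0.9,0],"dr":[0,0,0]},{"hand":1,"delta_pos":[0.7,-0.9,0],"dr":[0,0,0]}]}}

```text
time: 10.9
ee_pos: [519.4, 186.7, 122.0]
eef_rot: [0.997, 0.072, -0.001, 0.0]
ft_force: [0.4, 1.0, -0.2]
width: 7.8
grip_force: 58.5
```

>>> {"api": "send_rows", "payload": {"commands": [{"hand":1,"delta_pos":[0.65,-0.9,0],"dr":[0,0,0]},{"hand":1,"delta_pos":[0.65,-0.9,0],"dr":[0,0,0]},{"hand":1,"delta_pos":[0.65,-0.9,0],"dr":[0,0,0]},{"hand":1,"delta_pos":[0.65,-0.9,0],"dr":[0,0,0]},{"hand":1,"delta_pos":[0.65,-0.9,0],"dr":[0,0,0]},{"hand":1,"delta_pos":[0.65,-0.9,0],"dr":[0,0,0]},{"hand":1,"delta_pos":[0.25,-0.5,0],"dr":[0,0,0]},{"hand":1,"delta_pos":[0,0,0],"dr":[0,0,0]}]}}

```text
time: 11.7
ee_pos: [623.0, 38.0, 122.0]
eef_rot: [0.998, 0.07, -0.001, 0.001]
ft_force: [-0.3, 0.2, -0.7]
width: 8.1
grip_force: 58.5
```

>>> {"api": "send_rows", "payload": {"commands": [{"hand":1,"delta_pos":[0,0,-0.5],"dr":[0,0,0]},{"hand":1,"delta_pos":[0,0,-1],"dr":[0,0,0]},{"hand":1,"delta_pos":[0,0,-0.7],"dr":[0,0,0]},{"hand":1,"delta_pos":[0,0,-0.4],"dr":[0,0,0]},{"hand":1,"delta_pos":[0,0,-0.16],"dr":[0,0,0]},{"hand":1,"delta_pos":[0,0,-0.08],"dr":[0,0,0]},{"hand":1,"delta_pos":[0,0,0],"dr":[0,0,0]},{"hand":1,"delta_pos":[0,0,0],"dr":[0,0,0]}]}}

```text
time: 12.5
ee_pos: [623.4, 41.4, 52.7]
eef_rot: [0.997, 0.072, 0.001, -0.0]
ft_force: [0.2, -0.5, 0.1]
width: 8.1
grip_force: 58.7
```

```bash
python3 - <<'E'
from h import *
s=state();print(s["ee_pos"],s["width"],s["ft_force"])
b=viewer.capture("scene")["color"]
cv2.imwrite("pics/l4.png",cv2.resize(b[140:360,220:480],(520,440)))
E
```

```text
[623.4  41.4  52.7] 8.123539198266764 [ 0.2 -0.5  0.1]
```

View pics/l4.png

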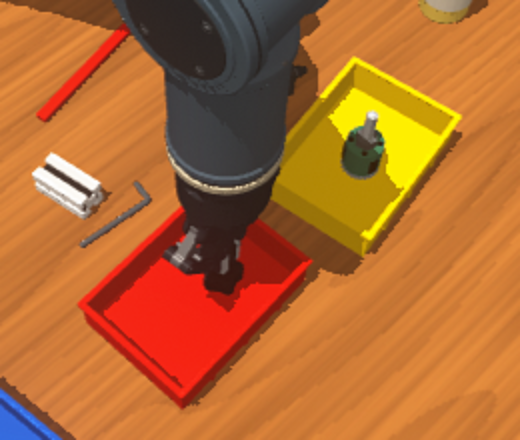

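Knob A is upright over the floor on the left half of the red bin. I'll release it and go for knob B.

>>> {"api": "send_rows", "payload": {"commands": [{"hand":0.75,"delta_pos":[0,0,0],"dr":[0,0,0]},{"hand":0.5,"delta_pos":[0,0,0],"dr":[0,0,0]},{"hand":0.5,"delta_pos":[0,0,0],"dr":[0,0,0]},{"hand":0.5,"delta_pos":[0,0,0.2],"dr":[0,0,0]},{"hand":0.5,"delta_pos":[0,0,0.7],"dr":[0,0,0]},{"hand":0.5,"delta_pos":[0,0,1],"dr":[0,0,0]},{"hand":0.5,"delta_pos":[0,0,1],"dr":[0,0,0]},{"hand":0.5,"delta_pos":[0,0,0],"dr":[0,0,0]}]}}

```text
time: 13.35
ee_pos: [625.0, 41.2, 128.3]
eef_rot: [0.997, 0.072, 0.003, -0.0]
ft_force: [0.3, -0.0, -0.1]
width: 42.6
grip_force: 0.0
```

>>> {"api": "send_rows", "payload": {"commands": [{"hand":0.5,"delta_pos":[-0.78,-0.91,0],"dr":[0,0,0]},{"hand":0.5,"delta_pos":[-0.78,-0.91,0],"dr":[0,0,0]},{"hand":0.5,"delta_pos":[-0.78,-0.91,0],"dr":[0,0,0]},{"hand":0.5,"delta_pos":[-0.78,-0.91,0],"dr":[0,0,0]},{"hand":0.5,"delta_pos":[-0.78,-0.91,0],"dr":[0,0,0]},{"hand":0.5,"delta_pos":[-0.78,-0.91,0],"dr":[0,0,0]},{"hand":0.5,"delta_pos":[-0.78,-0.91,0],"dr":[0,0,0]},{"hand":0.5,"delta_pos":[-0.78,-0.9,0],"dr":[0,0,0]}]}}

```text
time: 14.15
ee_pos: [466.0, -141.4, 124.5]
eef_rot: [0.997, 0.072, -0.0, 0.0]
ft_force: [-0.6, 0.1, -0.2]
width: 43.0
grip_force: 0.0
```

>>> {"api": "send_rows", "payload": {"commands": [{"hand":0.5,"delta_pos":[0,0,0],"dr":[0,0,0]},{"hand":0.5,"delta_pos":[0,0,0],"dr":[0,0,0]},{"hand":0.5,"delta_pos":[0,0,-0.5],"dr":[0,0,0]},{"hand":0.5,"delta_pos":[0,0,-1],"dr":[0,0,0]},{"hand":0.5,"delta_pos":[0,0,-1],"dr":[0,0,0]},{"hand":0.5,"delta_pos":[0,0,-0.44],"dr":[0,0,0]},{"hand":0.5,"delta_pos":[0,0,-0.1],"dr":[0,0,0]},{"hand":0.5,"delta_pos":[0,0,0],"dr":[0,0,0]}]}}

```text
time: 14.95
ee_pos: [467.4, -140.2, 48.6]
eef_rot: [0.997, 0.072, -0.0, -0.0]
ft_force: [0.3, -0.2, -0.5]
width: 42.8
grip_force: 0.0
```

>>> {"api": "send_rows", "payload": {"commands": [{"hand":1,"delta_pos":[0,0,0],"dr":[0,0,0]},{"hand":1,"delta_pos":[0,0,0],"dr":[0,0,0]},{"hand":1,"delta_pos":[0,0,0],"dr":[0,0,0]},{"hand":1,"delta_pos":[0,0,0],"dr":[0,0,0]},{"hand":1,"delta_pos":[0,0,0],"dr":[0,0,0]}]}}

```text
time: 15.45
ee_pos: [467.5, -140.7, 49.2]
eef_rot: [0.997, 0.072, 0.001, 0.0]
ft_force: [-0.8, 0.5, 6.7]
width: 8.1
grip_force: 59.1
```

>>> {"api": "send_rows", "payload": {"commands": [{"hand":1,"delta_pos":[0,0,0.5],"dr":[0,0,0]},{"hand":1,"delta_pos":[0,0,1],"dr":[0,0,0]},{"hand":1,"delta_pos":[0,0,1],"dr":[0,0,0]},{"hand":1,"delta_pos":[0,0,0.5],"dr":[0,0,0]},{"hand":1,"delta_pos":[0.5,0.35,0],"dr":[0,0,0]},{"hand":1,"delta_pos":[0.9,0.6,0],"dr":[0,0,0]},{"hand":1,"delta_pos":[0.9,0.6,0],"dr":[0,0,0]},{"hand":1,"delta_pos":[0.9,0.6,0],"dr":[0,0,0]}]}}

```text
time: 16.25
ee_pos: [548.2, -85.3, 122.7]
eef_rot: [0.997, 0.072, -0.0, -0.0]
ft_force: [-0.2, -0.5, -1.0]
width: 7.9
grip_force: 58.6
```

>>> {"api": "send_rows", "payload": {"commands": [{"hand":1,"delta_pos":[0.9,0.6,0],"dr":[0,0,0]},{"hand":1,"delta_pos":[0.9,0.65,0],"dr":[0,0,0]},{"hand":1,"delta_pos":[0.9,0.65,0],"dr":[0,0,0]},{"hand":1,"delta_pos":[0.5,0.35,0],"dr":[0,0,0]},{"hand":1,"delta_pos":[0,0,0],"dr":[0,0,0]},{"hand":1,"delta_pos":[0,0,0],"dr":[0,0,0]}]}}

```text
time: 16.85
ee_pos: [626.5, -30.1, 122.3]
eef_rot: [0.997, 0.072, -0.001, 0.0]
ft_force: [-1.7, -0.2, -0.8]
width: 8.0
grip_force: 58.6
```

>>> {"api": "send_rows", "payload": {"commands": [{"hand":1,"delta_pos":[0,0,-0.5],"dr":[0,0,0]},{"hand":1,"delta_pos":[0,0,-1],"dr":[0,0,0]},{"hand":1,"delta_pos":[0,0,-0.7],"dr":[0,0,0]},{"hand":1,"delta_pos":[0,0,-0.4],"dr":[0,0,0]},{"hand":1,"delta_pos":[0,0,-0.16],"dr":[0,0,0]},{"hand":1,"delta_pos":[0,0,-0.08],"dr":[0,0,0]},{"hand":1,"delta_pos":[0,0,0],"dr":[0,0,0]},{"hand":1,"delta_pos":[0,0,0],"dr":[0,0,0]}]}}

```text
time: 17.65
ee_pos: [627.5, -30.7, 53.3]
eef_rot: [0.997, 0.072, 0.001, 0.0]
ft_force: [-0.4, 0.7, -0.8]
width: 7.8
grip_force: 58.6
```

>>> {"api": "send_rows", "payload": {"commands": [{"hand":0.75,"delta_pos":[0,0,0],"dr":[0,0,0]},{"hand":0.6,"delta_pos":[0,0,0],"dr":[0,0,0]},{"hand":0.6,"delta_pos":[0,0,0],"dr":[0,0,0]},{"hand":0.6,"delta_pos":[0,0,0.2],"dr":[0,0,0]},{"hand":0.6,"delta_pos":[0,0,0.7],"dr":[0,0,0]},{"hand":0.6,"delta_pos":[0,0,1],"dr":[0,0,0]},{"hand":0.5,"delta_pos":[0,0,1],"dr":[0,0,0]},{"hand":0.4,"delta_pos":[0,0,0],"dr":[0,0,0]}]}}

```text
time: 18.45
ee_pos: [629.1, -30.7, 128.9]
eef_rot: [0.997, 0.072, 0.003, 0.0]
ft_force: [0.2, 0.9, -0.2]
width: 51.4
grip_force: 0.0
```

```bash
python3 - <<'E'
from h import *
s=state();print(s["ee_pos"],s["width"],s["ft_force"],s["qpos"])
b=viewer.capture("scene")["color"]
cv2.imwrite("pics/l5.png",cv2.resize(b[140:360,200:460],(520,440)))
E
```

```text
[629.1 -30.7 128.9] 51.401829072484084 [ 0.2  0.9 -0.2] [-0.   0.6 -0.   1.7  0.   0.8 -1.5]
```

View pics/l5.png

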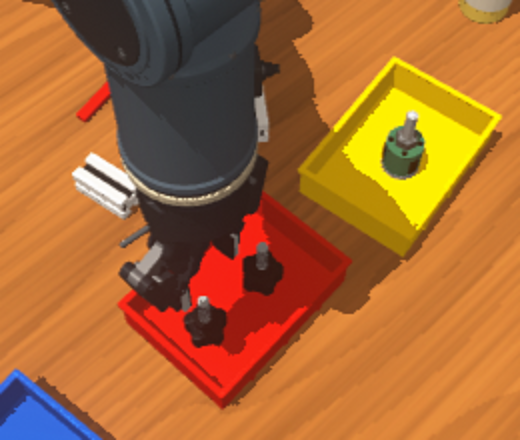

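Both knobs stand upright in red, well apart. On to block B.

>>> {"api": "send_rows", "payload": {"commands": [{"hand":0.4,"delta_pos":[-0.98,0.15,0],"dr":[0,0,0.5]},{"hand":0.4,"delta_pos":[-0.98,0.15,0],"dr":[0,0,0]},{"hand":0.4,"delta_pos":[-0.98,0.15,0],"dr":[0,0,0]},{"hand":0.4,"delta_pos":[-0.98,0.15,0],"dr":[0,0,0]},{"hand":0.4,"delta_pos":[-0.98,0.15,0],"dr":[0,0,0]},{"hand":0.4,"delta_pos":[-0.98,0.15,0],"dr":[0,0,0]},{"hand":0.4,"delta_pos":[-0.98,0.14,0],"dr":[0,0,0]},{"hand":0.4,"delta_pos":[0,0,0],"dr":[0,0,0]}]}}

```text
time: 19.3
ee_pos: [451.6, -4.4, 124.5]
eef_rot: [0.995, 0.102, -0.002, -0.0]
ft_force: [0.1, -0.3, -0.7]
width: 51.0
grip_force: 0.0
```

>>> {"api": "send_rows", "payload": {"commands": [{"hand":0.4,"delta_pos":[0,0,0],"dr":[0,0,0]},{"hand":0.4,"delta_pos":[0,0,-0.5],"dr":[0,0,0]},{"hand":0.4,"delta_pos":[0,0,-1],"dr":[0,0,0]},{"hand":0.4,"delta_pos":[0,0,-1],"dr":[0,0,0]},{"hand":0.4,"delta_pos":[0,0,-1],"dr":[0,0,0]},{"hand":0.4,"delta_pos":[0,0,-0.5],"dr":[0,0,0]},{"hand":0.4,"delta_pos":[0,0,-0.24],"dr":[0,0,0]},{"hand":0.4,"delta_pos":[0,0,0],"dr":[0,0,0]}]}}

```text
time: 20.1
ee_pos: [455.8, -4.6, 18.2]
eef_rot: [0.995, 0.102, -0.001, -0.0]
ft_force: [0.2, 0.8, 0.6]
width: 51.3
grip_force: 0.0
```

>>> {"api": "send_rows", "payload": {"commands": [{"hand":0.6,"delta_pos":[0,0,0],"dr":[0,0,0]},{"hand":1,"delta_pos":[0,0,0],"dr":[0,0,0]},{"hand":1,"delta_pos":[0,0,0],"dr":[0,0,0]},{"hand":1,"delta_pos":[0,0,0],"dr":[0,0,0]},{"hand":1,"delta_pos":[0,0,0],"dr":[0,0,0]}]}}

```text
time: 20.6
ee_pos: [456.1, -4.6, 19.8]
eef_rot: [0.995, 0.102, 0.001, 0.0]
ft_force: [-0.8, -0.5, 7.3]
width: 28.9
grip_force: 60.1
```

>>> {"api": "send_rows", "payload": {"commands": [{"hand":1,"delta_pos":[0,0,0.5],"dr":[0,0,0]},{"hand":1,"delta_pos":[0,0,1],"dr":[0,0,0]},{"hand":1,"delta_pos":[0,0,1],"dr":[0,0,0]},{"hand":1,"delta_pos":[0,0,0.5],"dr":[0,0,-0.4]},{"hand":1,"delta_pos":[0.44,-0.52,0],"dr":[0,0,0]},{"hand":1,"delta_pos":[0.7,-0.9,0],"dr":[0,0,0]},{"hand":1,"delta_pos":[0.7,-0.9,0],"dr":[0,0,0]},{"hand":1,"delta_pos":[0.7,-0.9,0],"dr":[0,0,0]}]}}

```text
time: 21.4
ee_pos: [519.6, -85.9, 94.5]
eef_rot: [0.997, 0.078, 0.0, 0.0]
ft_force: [1.3, 0.8, -0.8]
width: 28.7
grip_force: 59.3
```

>>> {"api": "send_rows", "payload": {"commands": [{"hand":1,"delta_pos":[0.7,-0.9,0],"dr":[0,0,0]},{"hand":1,"delta_pos":[0.7,-0.9,0],"dr":[0,0,0]},{"hand":1,"delta_pos":[0.7,-0.9,0],"dr":[0,0,0]},{"hand":1,"delta_pos":[0.7,-0.9,0],"dr":[0,0,0]},{"hand":1,"delta_pos":[0.7,-0.9,0],"dr":[0,0,0]},{"hand":1,"delta_pos":[0.8,-1,0],"dr":[0,0,0]},{"hand":1,"delta_pos":[0,0,0],"dr":[0,0,0]},{"hand":1,"delta_pos":[0,0,0],"dr":[0,0,0]}]}}

```text
time: 22.2
ee_pos: [626.2, -223.0, 93.7]
eef_rot: [0.997, 0.077, -0.0, -0.0]
ft_force: [0.7, 1.0, -0.1]
width: 29.0
grip_force: 59.5
```

```bash
python3 - <<'E'
from h import *
s=state();print(s["ee_pos"],s["width"],s["ft_force"])
b=viewer.capture("scene")["color"]
cv2.imwrite("pics/l6.png",cv2.resize(b[250:470,60:340],(560,440)))
E
```

```text
[ 626.2 -223.    93.7] 29.02401410727561 [ 0.7  1.  -0.1]
```

View pics/l6.png

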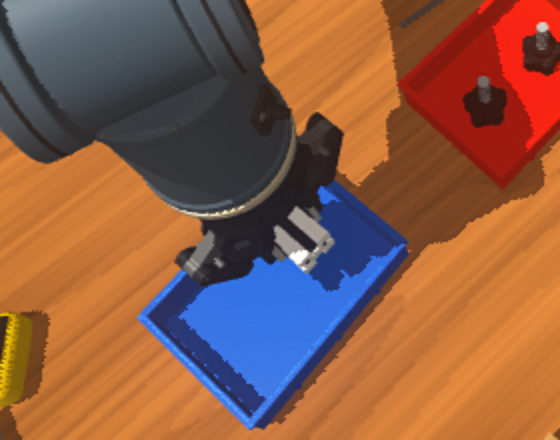

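Block B is level above the left half of the blue bin, with clearance all round. I'll lower and release it, then go to block A.

>>> {"api": "send_rows", "payload": {"commands": [{"hand":1,"delta_pos":[0,0,-0.5],"dr":[0,0,0]},{"hand":1,"delta_pos":[0,0,-1],"dr":[0,0,0]},{"hand":1,"delta_pos":[0,0,-0.7],"dr":[0,0,0]},{"hand":1,"delta_pos":[0,0,-0.4],"dr":[0,0,0]},{"hand":1,"delta_pos":[0,0,-0.14],"dr":[0,0,0]},{"hand":1,"delta_pos":[0,0,-0.08],"dr":[0,0,0]},{"hand":1,"delta_pos":[0,0,0],"dr":[0,0,0]},{"hand":1,"delta_pos":[0,0,0],"dr":[0,0,0]}]}}

```text
time: 23.05
ee_pos: [627.0, -222.7, 24.3]
eef_rot: [0.997, 0.078, 0.001, 0.0]
ft_force: [0.0, -0.3, -0.8]
width: 29.2
grip_force: 59.4
```

>>> {"api": "send_rows", "payload": {"commands": [{"hand":0.6,"delta_pos":[0,0,0],"dr":[0,0,0]},{"hand":0.5,"delta_pos":[0,0,0],"dr":[0,0,0]},{"hand":0.5,"delta_pos":[0,0,0],"dr":[0,0,0]},{"hand":0.5,"delta_pos":[0,0,0.2],"dr":[0,0,0]},{"hand":0.5,"delta_pos":[0,0,0.7],"dr":[0,0,0]},{"hand":0.5,"delta_pos":[0,0,1],"dr":[0,0,0]},{"hand":0.5,"delta_pos":[0,0,1],"dr":[0,0,0]},{"hand":0.4,"delta_pos":[0,0,0.6],"dr":[0,0,0]}]}}

```text
time: 23.85
ee_pos: [627.3, -222.9, 113.4]
eef_rot: [0.997, 0.078, 0.001, 0.0]
ft_force: [0.6, -0.2, 0.6]
width: 51.4
grip_force: 0.0
```

>>> {"api": "send_rows", "payload": {"commands": [{"hand":0.4,"delta_pos":[-0.36,0.95,0],"dr":[0,0,-0.6]},{"hand":0.4,"delta_pos":[-0.36,0.95,0],"dr":[0,0,-0.6]},{"hand":0.4,"delta_pos":[-0.36,0.95,0],"dr":[0,0,-0.6]},{"hand":0.4,"delta_pos":[-0.36,0.95,0],"dr":[0,0,-0.6]},{"hand":0.4,"delta_pos":[-0.36,0.95,0],"dr":[0,0,-0.6]},{"hand":0.4,"delta_pos":[-0.36,0.95,0],"dr":[0,0,-0.6]},{"hand":0.4,"delta_pos":[-0.36,0.95,0],"dr":[0,0,-0.6]},{"hand":0.4,"delta_pos":[-0.36,0.95,0],"dr":[0,0,-0.6]}]}}

```text
time: 24.65
ee_pos: [554.1, -31.6, 111.2]
eef_rot: [0.978, -0.21, 0.0, -0.0]
ft_force: [0.1, 0.6, -0.3]
width: 51.1
grip_force: 0.0
```

>>> {"api": "send_rows", "payload": {"commands": [{"hand":0.4,"delta_pos":[-0.36,0.95,0],"dr":[0,0,-0.6]},{"hand":0.4,"delta_pos":[-0.36,0.95,0],"dr":[0,0,-0.6]},{"hand":0.4,"delta_pos":[-0.36,0.95,0],"dr":[0,0,-0.6]},{"hand":0.4,"delta_pos":[-0.36,0.95,0],"dr":[0,0,0]},{"hand":0.4,"delta_pos":[-0.36,0.95,0],"dr":[0,0,0]},{"hand":0.4,"delta_pos":[-0.36,0.95,0],"dr":[0,0,0]},{"hand":0.4,"delta_pos":[-0.36,0.95,0],"dr":[0,0,0]},{"hand":0.4,"delta_pos":[-0.32,0.92,0],"dr":[0,0,0]}]}}

```text
time: 25.45
ee_pos: [482.9, 157.8, 111.2]
eef_rot: [0.95, -0.313, -0.0, -0.0]
ft_force: [0.1, -0.0, -0.0]
width: 51.2
grip_force: 0.0
```

>>> {"api": "send_rows", "payload": {"commands": [{"hand":0.4,"delta_pos":[0,0,0],"dr":[0,0,0]},{"hand":0.4,"delta_pos":[0,0,0],"dr":[0,0,0]},{"hand":0.4,"delta_pos":[0,0,0],"dr":[0,0,0]}]}}

```text
time: 25.75
ee_pos: [483.8, 155.8, 111.1]
eef_rot: [0.95, -0.313, 0.0, 0.0]
ft_force: [0.4, 0.4, 0.5]
width: 51.3
grip_force: 0.0
```

```bash
python3 - <<'E'
from h import *
s=state();print(s["ee_pos"],s["width"],s["ft_force"],s["qpos"],np.degrees(2*np.arctan2(s["eef_rot"][1],s["eef_rot"][0]))-90)
b=viewer.capture("scene")["color"]
cv2.imwrite("pics/l7.png",np.hstack([cv2.resize(b[250:470,60:340],(400,314)),cv2.resize(b[100:320,200:480],(400,314))]))
E
```

```text
[483.8 155.8 111.1] 51.34125031660347 [0.4 0.4 0.5] [-0.6  0.5  0.2  2.  -0.2  0.6 -2.4] -126.508173213102
```

View pics/l7.png

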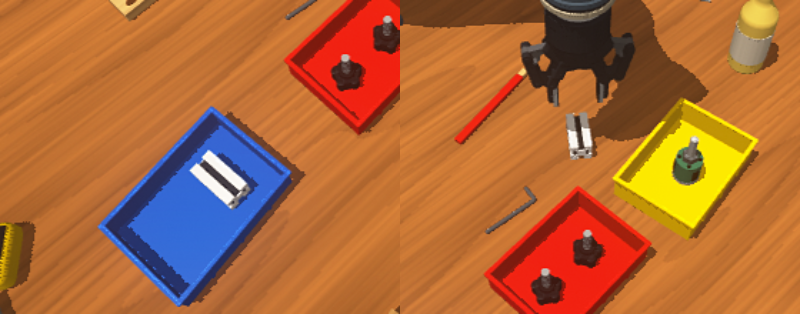

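Block B lies flat in the left half of the blue bin, and the gripper is over block A, aligned across its width.

>>> {"api": "send_rows", "payload": {"commands": [{"hand":0.4,"delta_pos":[0,0,-0.5],"dr":[0,0,0]},{"hand":0.4,"delta_pos":[0,0,-1],"dr":[0,0,0]},{"hand":0.4,"delta_pos":[0,0,-1],"dr":[0,0,0]},{"hand":0.4,"delta_pos":[0,0,-0.7],"dr":[0,0,0]},{"hand":0.4,"delta_pos":[0,0,-0.3],"dr":[0,0,0]},{"hand":0.4,"delta_pos":[0,0,-0.18],"dr":[0,0,0]},{"hand":0.4,"delta_pos":[0,0,0],"dr":[0,0,0]}]}}

```text
time: 26.5
ee_pos: [483.7, 156.3, 19.1]
eef_rot: [0.95, -0.313, 0.0, 0.0]
ft_force: [-0.7, 0.2, 0.6]
width: 50.7
grip_force: 0.0
```

>>> {"api": "send_rows", "payload": {"commands": [{"hand":0.6,"delta_pos":[0,0,0],"dr":[0,0,0]},{"hand":1,"delta_pos":[0,0,0],"dr":[0,0,0]},{"hand":1,"delta_pos":[0,0,0],"dr":[0,0,0]},{"hand":1,"delta_pos":[0,0,0],"dr":[0,0,0]},{"hand":1,"delta_pos":[0,0,0],"dr":[0,0,0]}]}}

```text
time: 27.0
ee_pos: [484.1, 156.8, 20.0]
eef_rot: [0.95, -0.313, 0.001, -0.001]
ft_force: [0.1, 0.4, 5.5]
width: 28.8
grip_force: 59.9
```

>>> {"api": "send_rows", "payload": {"commands": [{"hand":1,"delta_pos":[0,0,0.5],"dr":[0,0,0]},{"hand":1,"delta_pos":[0,0,1],"dr":[0,0,0]},{"hand":1,"delta_pos":[0,0,1],"dr":[0,0,0]},{"hand":1,"delta_pos":[0,0,1],"dr":[0,0,0]},{"hand":1,"delta_pos":[0,0,0.5],"dr":[0,0,0]},{"hand":1,"delta_pos":[0.16,-0.5,0],"dr":[0,0,0]},{"hand":1,"delta_pos":[0.32,-0.94,0],"dr":[0,0,0.6]},{"hand":1,"delta_pos":[0.32,-0.94,0],"dr":[0,0,0.6]}]}}

```text
time: 27.8
ee_pos: [503.4, 96.0, 119.0]
eef_rot: [0.97, -0.242, -0.0, 0.0]
ft_force: [0.4, 0.8, -1.1]
width: 29.2
grip_force: 59.4
```

>>> {"api": "send_rows", "payload": {"commands": [{"hand":1,"delta_pos":[0.32,-0.94,0],"dr":[0,0,0.6]},{"hand":1,"delta_pos":[0.32,-0.94,0],"dr":[0,0,0.6]},{"hand":1,"delta_pos":[0.32,-0.94,0],"dr":[0,0,0.6]},{"hand":1,"delta_pos":[0.32,-0.94,0],"dr":[0,0,0.6]},{"hand":1,"delta_pos":[0.32,-0.94,0],"dr":[0,0,0.6]},{"hand":1,"delta_pos":[0.32,-0.94,0],"dr":[0,0,0.6]},{"hand":1,"delta_pos":[0.32,-0.94,0],"dr":[0,0,0.6]},{"hand":1,"delta_pos":[0.32,-0.94,0],"dr":[0,0,0.6]}]}}

```text
time: 28.6
ee_pos: [567.0, -93.1, 118.5]
eef_rot: [0.999, 0.043, -0.001, 0.0]
ft_force: [-0.1, 0.2, -0.7]
width: 28.6
grip_force: 59.3
```

>>> {"api": "send_rows", "payload": {"commands": [{"hand":1,"delta_pos":[0.32,-0.94,0],"dr":[0,0,0.6]},{"hand":1,"delta_pos":[0.32,-0.94,0],"dr":[0,0,0]},{"hand":1,"delta_pos":[0.32,-0.94,0],"dr":[0,0,0]},{"hand":1,"delta_pos":[0.32,-0.94,0],"dr":[0,0,0]},{"hand":1,"delta_pos":[0.32,-0.94,0],"dr":[0,0,0]},{"hand":1,"delta_pos":[0.32,-0.94,0],"dr":[0,0,0]},{"hand":1,"delta_pos":[0.32,-0.94,0],"dr":[0,0,0]},{"hand":1,"delta_pos":[0.32,-0.94,0],"dr":[0,0,0]}]}}

```text
time: 29.4
ee_pos: [630.5, -280.9, 118.2]
eef_rot: [0.997, 0.077, -0.001, -0.0]
ft_force: [0.7, -0.1, -0.8]
width: 29.1
grip_force: 59.3
```

>>> {"api": "send_rows", "payload": {"commands": [{"hand":1,"delta_pos":[0.24,-0.5,0],"dr":[0,0,0]},{"hand":1,"delta_pos":[0,0,0],"dr":[0,0,0]},{"hand":1,"delta_pos":[0,0,0],"dr":[0,0,0]},{"hand":1,"delta_pos":[0,0,0],"dr":[0,0,0]}]}}

```text
time: 29.8
ee_pos: [637.0, -290.3, 118.7]
eef_rot: [0.997, 0.078, -0.0, -0.001]
ft_force: [0.7, 0.2, -1.5]
width: 28.9
grip_force: 59.3
```

```bash
python3 - <<'E'
from h import *
s=state();print(s["ee_pos"],s["width"],s["ft_force"],np.degrees(2*np.arctan2(s["eef_rot"][1],s["eef_rot"][0]))-90)
b=viewer.capture("scene")["color"]
cv2.imwrite("pics/l8.png",cv2.resize(b[250:470,60:340],(560,440)))
E
```

```text
[ 637.  -290.3  118.7] 28.910627231948727 [ 0.7  0.2 -1.5] -81.02231866465192
```

View pics/l8.png

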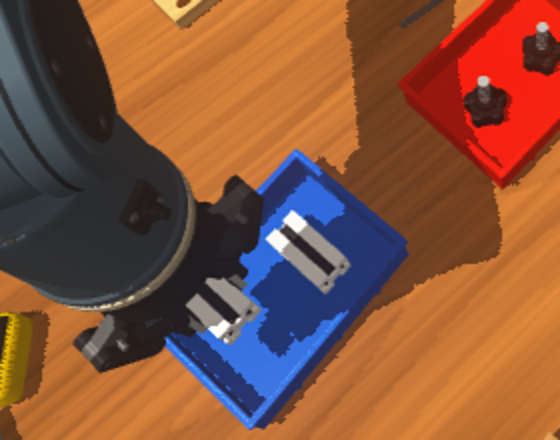

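Block A is level above the right half of the blue bin, clear of block B. Lowering and releasing.

>>> {"api": "send_rows", "payload": {"commands": [{"hand":1,"delta_pos":[0,0,-0.5],"dr":[0,0,0]},{"hand":1,"delta_pos":[0,0,-1],"dr":[0,0,0]},{"hand":1,"delta_pos":[0,0,-1],"dr":[0,0,0]},{"hand":1,"delta_pos":[0,0,-0.7],"dr":[0,0,0]},{"hand":1,"delta_pos":[0,0,-0.4],"dr":[0,0,0]},{"hand":1,"delta_pos":[0,0,-0.14],"dr":[0,0,0]},{"hand":1,"delta_pos":[0,0,-0.08],"dr":[0,0,0]},{"hand":1,"delta_pos":[0,0,0],"dr":[0,0,0]}]}}

```text
time: 30.65
ee_pos: [637.9, -291.4, 24.1]
eef_rot: [0.997, 0.078, 0.0, 0.0]
ft_force: [0.1, 0.3, -0.8]
width: 28.9
grip_force: 59.3
```

>>> {"api": "send_rows", "payload": {"commands": [{"hand":1,"delta_pos":[0,0,0],"dr":[0,0,0]},{"hand":0.6,"delta_pos":[0,0,0],"dr":[0,0,0]},{"hand":0.5,"delta_pos":[0,0,0],"dr":[0,0,0]},{"hand":0.5,"delta_pos":[0,0,0],"dr":[0,0,0]},{"hand":0.5,"delta_pos":[0,0,0.2],"dr":[0,0,0]},{"hand":0.5,"delta_pos":[0,0,0.7],"dr":[0,0,0]},{"hand":0.5,"delta_pos":[0,0,1],"dr":[0,0,0]},{"hand":0.5,"delta_pos":[0,0,1],"dr":[0,0,0]}]}}

```text
time: 31.45
ee_pos: [637.3, -291.3, 97.0]
eef_rot: [0.997, 0.078, -0.0, -0.0]
ft_force: [0.3, -0.1, 1.1]
width: 43.2
grip_force: 0.0
```

>>> {"api": "send_rows", "payload": {"commands": [{"hand":0.5,"delta_pos":[-0.4,-0.8,1],"dr":[0,0,0]},{"hand":0.5,"delta_pos":[-0.8,-0.8,1],"dr":[0,0,0]},{"hand":0.5,"delta_pos":[-0.8,-0.8,1],"dr":[0,0,0]},{"hand":0.5,"delta_pos":[-0.8,-0.8,1],"dr":[0,0,0]},{"hand":0.5,"delta_pos":[-0.8,-0.8,0.5],"dr":[0,0,0]},{"hand":0.5,"delta_pos":[-0.8,-0.8,0],"dr":[0,0,0]},{"hand":0.5,"delta_pos":[0,0,0],"dr":[0,0,0]},{"hand":0.5,"delta_pos":[0,0,0],"dr":[0,0,0]}]}}

```text
time: 32.25
ee_pos: [527.0, -411.9, 209.0]
eef_rot: [0.997, 0.077, 0.0, 0.0]
ft_force: [0.7, -0.5, -0.8]
width: 42.7
grip_force: 0.0
```

```bash
python3 - <<'E'
from h import *
s=state();print(s["ee_pos"],s["width"],s["ft_force"])
b=viewer.capture("scene")["color"];cv2.imwrite("pics/l9.png",b)
t=viewer.capture("top")["color"];cv2.imwrite("pics/l9.png",np.hstack([cv2.resize(b[60:480,100:480],(400,442)),cv2.resize(t[140:290,190:560],(400,162))[np.r_[0:162,[161]*280]]]))
E
```

```text
[ 527.  -411.9  209. ] 42.66318529387967 [ 0.7 -0.5 -0.8]
```

View pics/l9.png

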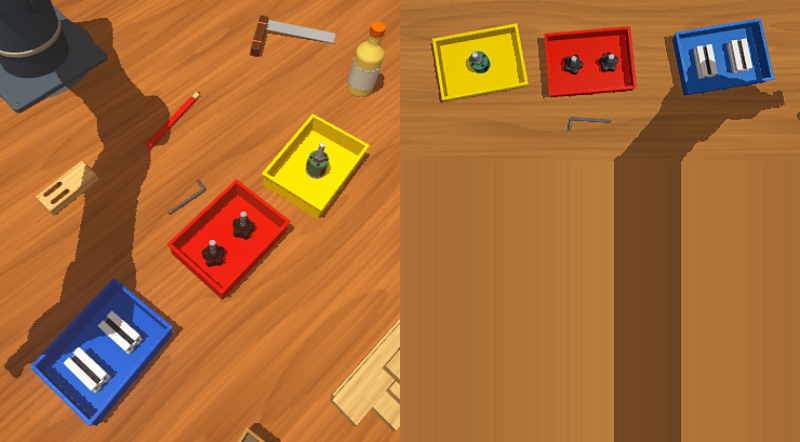

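All five parts sit apart and upright in the right bins, the glue bottle is standing and the arm is clear, so I'm handing in.

```bash
python3 -c "
from station import manip
print(manip.finish_job())"
```

```text
the job is handed in; nothing more can be done
None
```

I handed the job in at about 32 s of robot time with both stop blocks in blue, both knobs in red and the hole saw in yellow; the last pictures show all five upright and apart, the glue bottle standing and the arm clear, but the hand-in returned no verdict.

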